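Fold out the roll peg and hang the wide tape roll behind its keeper

ROBOT

A 6-joint arm with a two-finger parallel gripper is mounted at the origin on the work surface; the furniture and walls round the work are solid. World frame = base frame: x ahead of the robot, y to its left, z up, the work surface at z = 0. Lengths are in m, angles in rad, forces in N, time in s.
With the tool pointing down it reaches from about 0.35 to 0.925 m from the base axis. Payload 6.4 kg.
Tool frame: the origin (TCP) lies at the very end of the fingers, on their centre line; the grasp point (between the pads) lies 19 mm behind it; z points along the fingers, y is the line along which they close (so a half turn about z gives the same grasp; the last joint's range is limited). The gripper opens to 94 mm and grips with 3 to 60 N. Pads are 16 mm wide; open, the fingers measure 119 mm over their backs; the gripper's body (75 mm by 177 mm) begins 78 mm behind the grasp point.
Start: joints at [0.548, 0.245, 1.558, -0, 1.339, -0.174], TCP at [0.488, 0.43, 0.172] pointing down, gripper open.
Joint ranges: [-3.13, 3.13], [-1.02, 2.26], [0.13, 2.54], [-0.95, 4.09], [0.21, 2.88], [-2.74, 2.74]. Speed limits (rad/s): [2.57, 2.57, 3.14, 3.14, 3.14, 3.14].

INTERFACE

Orientations are given as a 3x3 rotation matrix whose columns are the frame's x, y, z axes.
In Python, from station import manip, cams gives the robot as it stands.
- The arm moves only by the tool apply_moves, never from a script. Its argument "commands" is a list of rows, each a list of 3 entries, a list of its own where there are three numbers: the gripper command: -1 is shut, 1 is fully open, values between are in proportion, then the shift along the tool's x, y, z each as a share of 0.4 m, from -1 to 1, then the turn about the tool's z as a share of 30 degrees, from -1 to 1. In form: [[gripper, [dx, dy, dz], yaw], ...]. A call has 1 to 20 rows; each row shifts and turns the commanded pose from where the row before left it, along the tool's axes as they then stand; what a row does not reach is not made up. A row lasts 1/8 s, in which the tool goes at most 62.5 mm and 10.7 degrees, less where a joint would pass 70% of its speed; a pose out of reach is approached as far as the arm can. A call with a number of a shift or a turn outside -1 to 1 is refused whole. A call with a gripper value outside its range is refused whole. The fingers move at their own pace and stop on an object; "grip_force" is the grip in N (left out, the last holds). Time passes only in rows, so rows that do not move let the fingers close. It gives the time, the measured TCP pose, the force, the opening and the grip force at its end, in the units of the state.
- manip.read_state(): the state, without advancing time (a new reading comes with each control period).
- cams.capture(name): name is "scene" or "top" or "wrist"; returns the picture (384x512x3 uint8, blue, green, red); there is no depth.
- cams.camera_params(name): a dict with "fov_y" (degrees; the focal length in pixels is half the picture's height over the tangent of half this angle, whatever the lens; pixels are square), "cx", "cy" (the principal point, pixels), "rvec" (rotation vector, rad) and "tvec" (3), from world to camera coordinates, as OpenCV has them; the wrist camera has in their place "hand_eye" (4x4, takes a point from camera to tool coordinates, whose origin is the TCP and whose axes are the flange's). Camera axes: x right, y down, z forward; pixel columns grow to the right and rows downward; lengths in m; the calibration is good to about 2 mm. A picture is of the moment at which its call begins: read the wrist's pose just before it. camera_params takes no time and is no camera call.
- manip.finish_job(): hands the job in; it is judged then, once.
The state is a dict: "time": time; "joints": joint angles; "joint_vel": joint speeds; "effort": joint torques, N m; "eef_pos": TCP position; "eef_rot": TCP orientation; "wrist_force": force on the tool from outside, world axes, zero at the start; "ft_torque": the same for the moment, N m; "opening": finger opening in m; "finger_force": force on a finger pad.
Only numpy, scipy, OpenCV 4.12 (cv2) and the standard library are available. Lean on these libraries where they do the work, as an engineer would, in place of code of your own. Each camera call takes 0.05 s, during which the arm holds its last target. There are 200 camera calls.

TASK

Fold the peg of the roll stand out from the sheet as far as it goes, then take the wide roll of label tape from the cradle and slide it onto the peg, all the way to the collar, so that the spring keeper snaps up behind it and the roll hangs there by itself. Work by feel and do not force anything: neither hand nor roll may press on the stand or peg with more than about two kilos (20 N). Leave the narrow roll where it lies in the cradle.

Things in the scene. Friction and masses are not known exactly. Their poses are not given: they have to be found in the camera images.
- roll_stand: Grey steel roll stand, fixed: upright sheet 220 wide, 178 high, 6 thick (mm) on a foot plate. Origin under the sheet's middle, in its mid-plane; -x is its front (to the robot), y along the sheet. A notch from the top edge down to height 105 (y 6 to 86) lets fingers reach behind the folded peg from above. A hinge bracket on the front carries the peg.
- slot_mid (a point): Point fixed on the stand at x -25, y -35, height 150 mm: where the peg's vertical hinge crosses the peg's axis if the bracket sits mid-slot. But the bracket is screwed up to 15 mm off to either side (stand's y) and this is NOT measured: find it by touch or sight; x and height are true. The peg's tapered end leads in a bore that meets it up to 8 mm off.
- peg (a joint): Hinge angle (rad) of the peg, a 23 mm aluminium round bar: 0 folded along the sheet to the stand's +y (starts 0 to 0.15), pi/2 at its stop, straight out to -x. Stiff hinge, stays put: 0.3 N m to turn (5 N at 60 mm); side push folds it back. From the hinge axis: 36 mm collar ends at 12 mm, bar to 78, taper to 8 mm diameter at 95. Folded, its back is 10 mm off the sheet.
- keeper (a joint): Spring keeper (rad): 6 mm wide steel leaf in the top of the peg, hinged 77 mm from the peg's hinge axis, free end at 62 mm standing 5 mm proud and facing the collar. 0 is up (rest). A roll sliding on presses it to 0.2 to 0.35 (some 4 to 10 N of push); it snaps up once the roll is within 1.5 mm of the collar.
- wide_roll: The wide roll of cream label tape, loose: 48 mm wide, 62 mm outside, bore 25.4 mm, 0.08 to 0.14 kg. Origin at its centre, x along its axis, level, lying at either end of the cradle. Home on the peg its centre is 61 to 63 mm in front of the stand's origin plane, about 149 mm high, its axis along the peg.
- narrow_roll: The narrow roll of the same tape, 24 mm wide, 62 mm outside, at the other end of the cradle; it stays there. Origin at its centre, x along its axis.
- cradle: White low cradle, fixed, 170 x 62 mm: two sloping rails along its x carry both rolls about 90 mm apart, roll centres 44 mm above the table; the rails end 23 mm above it, within 26 mm of the middle line. Origin under its middle.
Things that resemble listed ones, but are neither listed nor needed, are in the scene too. Leave any pink or turquoise look-alike of the wide_roll alone.

How it is judged:
On the way:
1. the peg is folded fully out (within about 2 degrees of its stop) while the wide roll is still off it (value of joint peg above 1.536 rad and horizontal distance between wide_roll and roll_stand above 0.12 m), for 0.1 s.
At the end, for the whole second after the job is handed in: Peg within 2 degrees of its stop; wide roll hanging on it, touching it and at rest: centre 56 to 66.5 mm in front of the stand's mid-plane, within 18 mm of slot_mid sideways, 144 to 154 mm high, axis within 7 degrees of the stand's x; keeper up (under 0.1 rad) (value of joint peg above 1.536 rad and value of joint keeper below 0.1 rad and x of wide_roll in the frame of roll_stand between -0.0665 and -0.056 m and y of wide_roll in the frame of roll_stand between -0.053 and -0.017 m and height (world z) of wide_roll between 0.144 and 0.154 m and angle between the x axis of wide_roll and the x axis of roll_stand, either way round below 0.12 rad and contact force between wide_roll and roll_stand above 0.3 N and linear speed of wide_roll below 0.02 m/s).
It fails at once if the hand or arm presses on the roll stand or its peg with more than 20 N (contact force between any of the fingers, the arm and roll_stand above 20 N).
It fails at once if the wide roll is pressed on the stand or peg with more than 20 N (contact force between wide_roll and roll_stand above 20 N).
It fails at once if the narrow roll is moved more than 20 mm (distance of narrow_roll from where it was at the start of the episode above 0.02 m).
It also fails if it takes over 72 s, if anything falls off the work surface, if the arm or the gripper's body presses on something with over 40 N, if the wrist force passes 120 N, or if a joint passes its speed limit or range.

## Working session

There is one attempt and no reset: what is moved stays moved. The work goes in short steps, Python scripts to look and compute and a tool call to move; the robot and the scene stay as the last step left them, time stands still between calls to the robot, and variables do not carry over. Pictures are saved under pics/ and viewed, at most 10 in all, crops included, and the job is handed in when it is done.

Besides the shell and the picture viewer there is one more tool, called in YAML: its name, and indented under it one key for each argument. apply_moves: Moves the arm, as the interface text tells. Its arguments: {"type":"object","properties":{"commands":{"type":"array","items":{"type":"array"}},"grip_force":{"type":"number"}},"required":["commands"]}

```bash
ls; mkdir -p pics
cat > h.py <<'E'
import numpy as np,cv2
from station import manip,cams
def cam(n,st=None):
    p=cams.camera_params(n); f=192/np.tan(np.radians(p['fov_y'])/2)
    K=np.array([[f,0,p['cx']],[0,f,p['cy']],[0,0,1]])
    if n=='wrist':
        T=np.eye(4);T[:3,:3]=st['eef_rot'];T[:3,3]=st['eef_pos'];T=T@np.array(p['hand_eye'])
        R=T[:3,:3].T; t=-R@T[:3,3]
    else:
        R=cv2.Rodrigues(np.array(p['rvec'],float))[0]; t=np.array(p['tvec'],float).ravel()
    return K,R,t,p
def ray(c,u,v):
    K,R,t,_=c; d=R.T@np.linalg.inv(K)@np.array([u,v,1.]); return -R.T@t,d
def onz(c,u,v,z):
    o,d=ray(c,u,v); return o+d*(z-o[2])/d[2]
def proj(c,P):
    K,R,t,_=c; q=K@(R@np.array(P,float)+t); return q[:2]/q[2]
def st():
    s=manip.read_state(); return s
E
python3 - <<'E'
from h import *
s=st(); print(s)
for n in('scene','top','wrist'):
    im=cams.capture(n); cv2.imwrite(f'pics/{n}0.png',im); c=cam(n,s); print(n,c[3], -c[1].T@c[2])
a=cv2.imread('pics/scene0.png');b=cv2.imread('pics/top0.png')
cv2.imwrite('pics/a.png',cv2.resize(a,(800,600)))
cv2.imwrite('pics/b.png',cv2.resize(b,(800,600)))
E
```

```text
pics
{'time': 0.0, 'joints': array([ 5.47869647e-01,  2.45786329e-01,  1.55901691e+00, -3.27818392e-06,
        1.33869272e+00, -1.74090805e-01]), 'joint_vel': array([-0.00114289,  0.00066032,  0.00091289, -0.00101004, -0.00105363,
        0.00112727]), 'effort': array([-2.78365405e-06, -4.15808845e+01, -3.14611244e+01,  6.85100653e-02,
        3.31741723e-02, -1.61166836e-04]), 'eef_pos': array([0.48724723, 0.42921264, 0.17086162]), 'eef_rot': array([[-6.60857585e-01,  7.50509572e-01, -1.62306154e-03],
       [ 7.50511256e-01,  6.60856918e-01, -9.94093536e-04],
       [ 3.26534733e-04, -1.87508021e-03, -9.99998189e-01]]), 'wrist_force': array([-0.11745606,  0.94330482,  0.26374903]), 'ft_torque': array([-0.00129959, -0.00421028,  0.02147152]), 'finger_force': 0.0, 'opening': 0.09351804268117994}
scene {'fov_y': 54.883209075748454, 'cx': 256.56793783294955, 'cy': 193.73755120087407, 'rvec': array([ 2.0582354 , -1.08127728,  0.53046661]), 'tvec': array([-0.15697547,  0.4269863 ,  0.51723985])} [-0.02135108 -0.18769935  0.66242641]
top {'fov_y': 42.170651887590424, 'cx': 257.77236487071065, 'cy': 190.71952309004106, 'rvec': array([ 2.17038889, -2.17037489,  0.11759128]), 'tvec': array([0.17784031, 0.55294498, 1.27138495])} [0.41852802 0.18387848 1.3209156 ]
wrist {'fov_y': 59.15632026260429, 'cx': 255.90020490802692, 'cy': 193.56402875504628, 'hand_eye': array([[-4.08304292e-04, -9.62323499e-01, -2.71906815e-01,
         7.98904732e-02],
       [ 9.99999377e-01, -6.75486735e-04,  8.89027813e-04,
         1.82139203e-03],
       [-1.03920180e-03, -2.71906283e-01,  9.62323175e-01,
        -2.11988719e-01],
       [ 0.00000000e+00,  0.00000000e+00,  0.00000000e+00,
         1.00000000e+00]])} [0.43616205 0.49058575 0.38287262]
```

View pics/a.png

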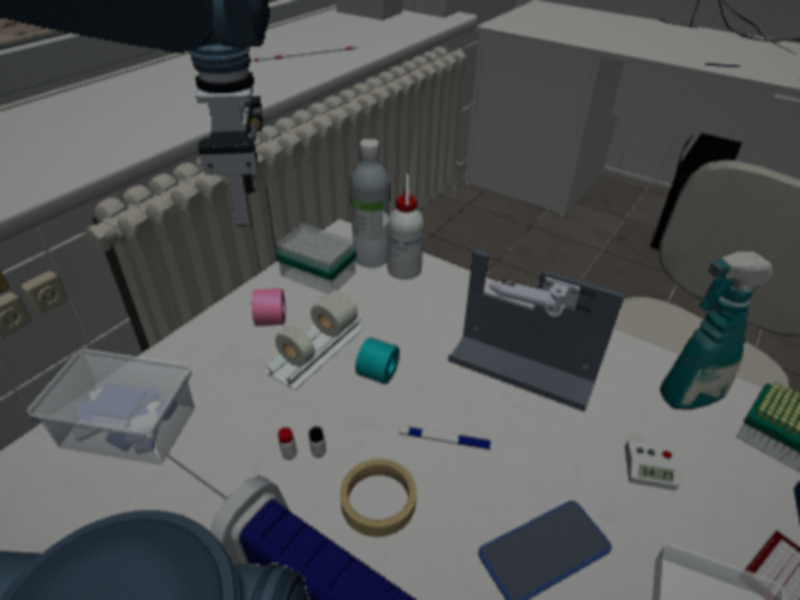

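View pics/b.png

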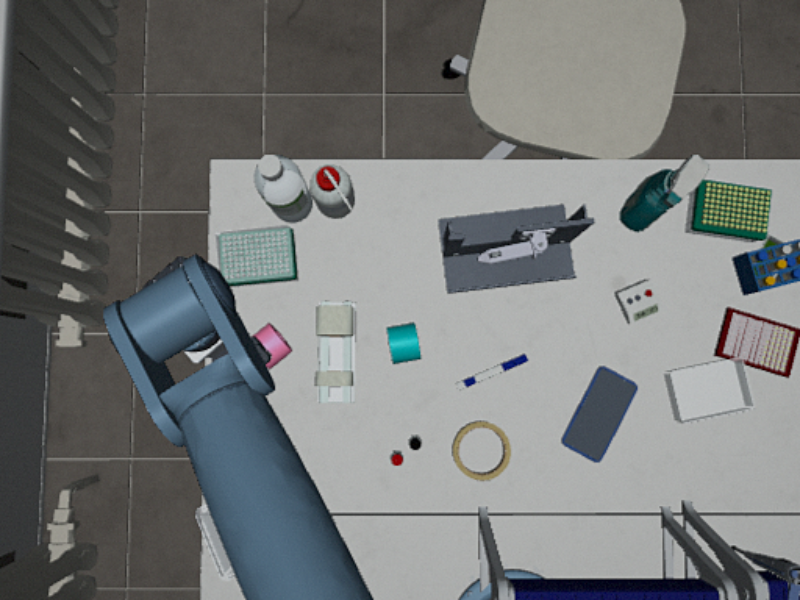

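The scene view (800x600) shows the stand at about (540,320) with the peg folded on it. In the cradle, the wide cream roll is at (333,313) and the narrow one at (294,346). The pink roll (268,307) and turquoise roll (378,360) are look-alikes and stay put. In the top view, the wide roll is at (335,320), the narrow one at (334,379), and the stand at (515,248).

Run:
```python
from h import *
c=cam('top'); k=.64
im=cv2.imread('pics/top0.png')
for n,u,v,z in [('footTL',440,219,.006),('footTR',563,205,.006),('footBR',577,278,.006),('footBL',448,292,.006),('hingetop',540,240,.165),('wide',335,320,.075),('narrow',334,379,.075),('turq',404,343,.05),('pink',272,345,.05),('crTL',318,302,.023),('crBR',354,402,.023),('crTR',355,302,.023),('crBL',319,402,.023)]:
    print(n,onz(c,u*k,v*k,z).round(4))
cr=im[110:270,150:410]; cv2.imwrite('pics/c.png',cv2.resize(cr,(800,492),interpolation=cv2.INTER_CUBIC))
```

```text
footTL [0.6917 0.1138 0.006 ]
footTR [ 0.7164 -0.0982  0.006 ]
footBR [ 0.5896 -0.1194  0.006 ]
footBL [0.5655 0.1008 0.006 ]
hingetop [ 0.6266 -0.0283  0.165 ]
wide [0.5126 0.2868 0.075 ]
narrow [0.4184 0.2876 0.075 ]
turq [0.4768 0.176  0.05  ]
pink [0.4736 0.3912 0.05  ]
crTL [0.5467 0.3198 0.023 ]
crBR [0.3806 0.2585 0.023 ]
crTR [0.5467 0.2579 0.023 ]
crBL [0.3806 0.3164 0.023 ]
```

View pics/c.png

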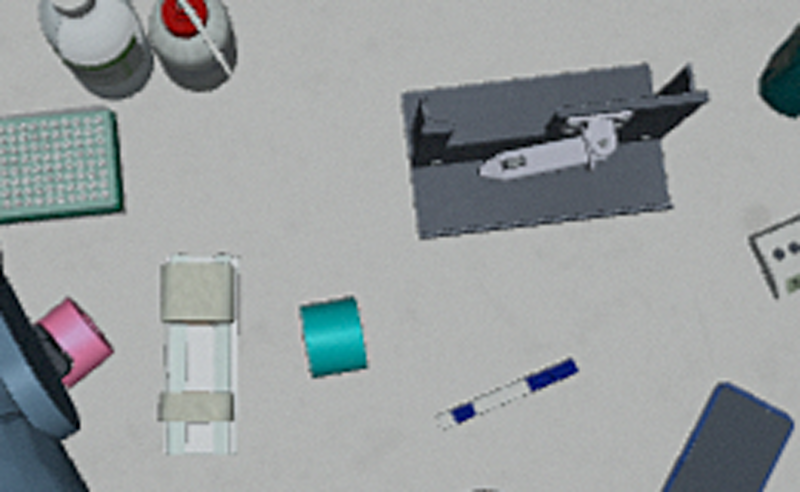

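The wide roll is the broader cream one at crop (198,292), against the narrow one at (198,405). The pink and turquoise rolls are excluded by colour. The stand's yaw is about 0.113 rad. Next I move over the stand, with the tool's x along the stand's -x and its y along the stand's +y, and look from close by.

apply_moves:
  commands:
    - [1, [0, 0, -0.037], -0.307]
    - [1, [0, 0, -0.037], -0.307]
    - [1, [0, 0, -0.037], -0.307]
    - [1, [0, 0, -0.037], -0.307]
    - [1, [0, 0, -0.037], -0.307]
    - [1, [0, 0, -0.037], -0.307]
    - [1, [-0.004, -0.12, 0], 0]
    - [1, [-0.004, -0.12, 0], 0]
    - [1, [-0.004, -0.12, 0], 0]
    - [1, [-0.004, -0.12, 0], 0]
    - [1, [-0.004, -0.12, 0], 0]
    - [1, [-0.004, -0.12, 0], 0]
    - [1, [-0.004, -0.12, 0], 0]
    - [1, [-0.004, -0.12, 0], 0]
    - [-1, [-0.004, -0.12, 0], 0]
    - [-1, [0, 0, 0], 0]
    - [-1, [0, 0, 0], 0]

```text
time: 2.28
eef_pos: [0.5518, 0.0026, 0.2605]
eef_rot: [[-0.993, -0.115, -0.001], [-0.115, 0.993, 0.001], [0.0, 0.001, -1.0]]
wrist_force: [-0.8, 0.6, -0.4]
opening: 0.0676
finger_force: 0.0
```

Run:
```python
from h import *
s=st(); im=cams.capture('wrist'); cv2.imwrite('pics/w1.png',im)
print(s['time'],s['eef_pos'],s['eef_rot'],s['wrist_force'],s['opening'])
cv2.imwrite('pics/d.png',cv2.resize(im,(800,600),interpolation=cv2.INTER_CUBIC))
```

```text
2.275 [0.55175586 0.00263657 0.26051502] [[-9.93320787e-01 -1.15384400e-01 -5.05195188e-04]
 [-1.15384660e-01  9.93320749e-01  5.19209065e-04]
 [ 4.41912236e-04  5.74032932e-04 -9.99999738e-01]] [-0.81679185  0.61174252 -0.4314238 ] 0.06761200395941101
```

View pics/d.png

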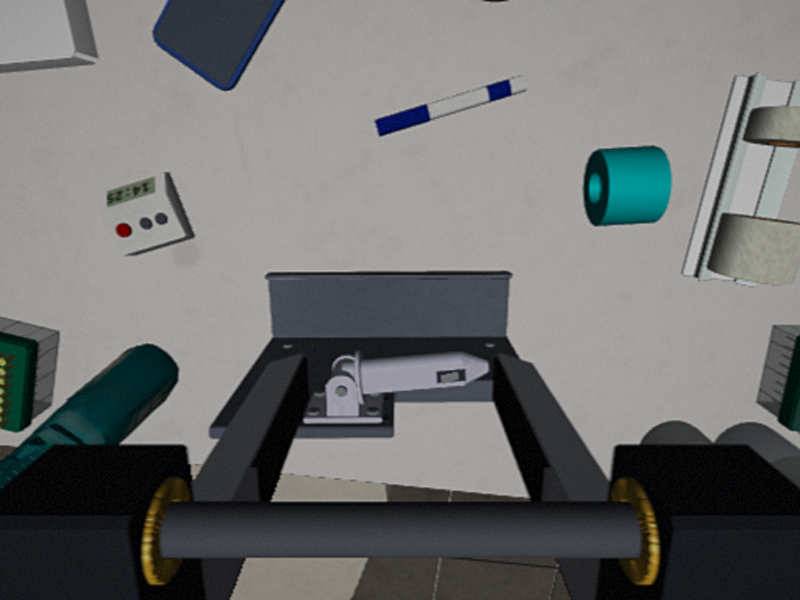

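The wrist view shows the hinge pin at (341,391), the peg running from (360,375) to its tip at (488,367), and the keeper slot at (452,377). The sheet's top edge runs from corner (210,433) to the notch edge at (393,431).

Run:
```python
from h import *
s=st(); s['eef_pos']=np.array([0.55175586,0.00263657,0.26051502])
c=cam('wrist',s); k=.64
f=lambda u,v,z:onz(c,u*k,v*k,z)
A=f(210,434,.178);B=f(393,432,.178)
print('sheet',A,B,np.linalg.norm(A-B)); ey=(B-A)/np.linalg.norm(B-A); yaw=np.arctan2(-ey[0],ey[1]);print('yaw',yaw)
ey=ey[:2]; ex=np.array([ey[1],-ey[0]])
O=(A[:2]+.110*ey+B[:2]-.006*ey)/2; print('O front/top mid',O)
for n,u,v,z in [('tip',488,367,.150),('collar far top',360,355,.15),('col bot',360,397,.15),('barroot up',370,357,.15),('barroot lo',370,394,.15),('shoulder up',462,352,.15),('shoulder lo',462,386,.15),('pin',341,391,.17),('pin',341,391,.18),('keeper',452,377,.162),('sheetbotL',270,337,.006),('sheetbotR',512,337,.006),('footfrontL',266,276,.006),('footR',512,274,.006)]:
    p=f(u,v,z)[:2]-O; print(n,(p@ex*1000).round(1),(p@ey*1000).round(1))
```

```text
sheet [ 0.65513658 -0.10256241  0.178     ] [0.64057492 0.01048901 0.178     ] 0.11398537925803004
yaw 0.12810027713691868
O front/top mid [0.64121274 0.00553723]
tip -31.0 67.6
collar far top -40.5 -16.2
col bot -10.5 -17.2
barroot up -39.0 -9.8
barroot lo -12.6 -10.5
shoulder up -41.8 50.3
shoulder lo -17.7 50.7
pin -24.4 -27.2
pin -29.2 -25.9
keeper -29.5 42.8
sheetbotL -3.0 -111.9
sheetbotR -0.2 114.2
footfrontL -61.4 -111.0
footR -60.5 111.4
```

apply_moves:
  commands:
    - [-1, [-0.061, 0.024, 0], 0]
    - [-1, [-0.061, 0.024, 0], 0]
    - [-1, [-0.061, 0.024, 0], 0]
    - [-1, [-0.061, 0.024, 0], 0]
    - [-1, [0, 0, 0], 0]
    - [-1, [0, 0, 0], 0]
    - [-1, [0, 0, 0.05], 0]
    - [-1, [0, 0, 0.05], 0]
    - [-1, [0, 0, 0.05], 0]
    - [-1, [0, 0, 0], 0]

```text
time: 3.58
eef_pos: [0.6427, 0.0515, 0.1974]
eef_rot: [[-0.993, -0.115, -0.005], [-0.115, 0.993, 0.001], [0.005, 0.001, -1.0]]
wrist_force: [1.4, -0.2, -0.1]
opening: 0.0008
finger_force: 0.0
```

Run:
```python
from h import *
s=st(); im=cams.capture('wrist'); cv2.imwrite('pics/w2.png',im)
print(s['time'],s['eef_pos'],s['wrist_force'],s['opening'],s['joints'])
cv2.imwrite('pics/e.png',cv2.resize(im,(800,600),interpolation=cv2.INTER_CUBIC))
```

```text
3.575 [0.64267015 0.05153027 0.19736355] [ 1.39263942 -0.18232312 -0.05118131] 0.0007624978726878391 [-9.55271986e-02  2.17304263e-01  1.54367836e+00 -1.79132627e-05
  1.38607195e+00 -1.78166956e+00]
```

View pics/e.png

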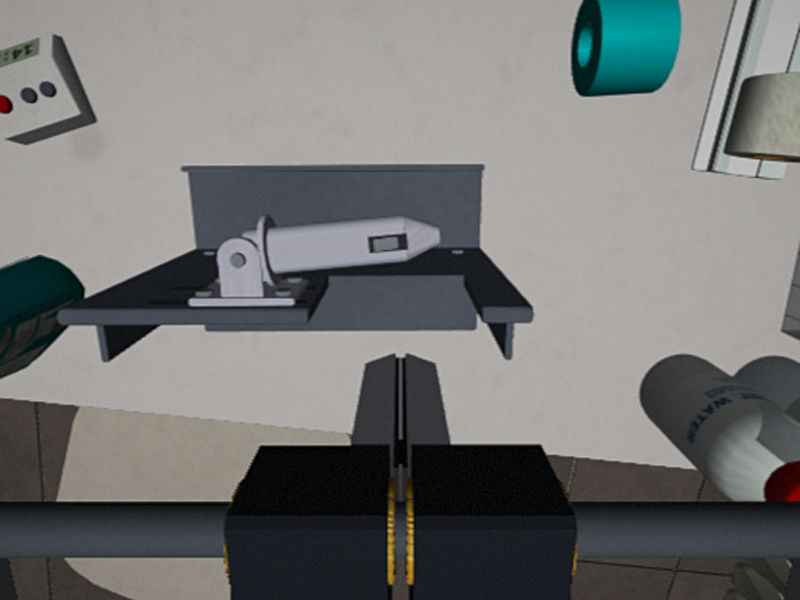

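The view shows the closed fingertips at (400,357) behind the notch. The notch's edges are at (310,318) and (483,316), the hinge pin is at (237,260), and the peg tip at (438,236).

Run:
```python
from h import *
s=st(); c=cam('wrist',s); k=.64
f=lambda u,v,z:onz(c,u*k,v*k,z)
P=[f(u,v,.178)[:2] for u,v in((62,315),(309,315),(483,314),(532,314))]
ys=[-.110,.006,.086,.110]
# fit: P = O + y*ey
M=np.c_[np.ones(4),ys]; sol=np.linalg.lstsq(M,np.array(P),rcond=None)[0]; print(sol, np.arctan2(-sol[1][0],sol[1][1]))
th=.116; ey=np.array([-np.sin(th),np.cos(th)]);ex=np.array([ey[1],-ey[0]])
O=sol[0]; print('O',O)
for n,u,v,z in [('tcp',0,0,0),('tip',440,237,.150),('sh up',403,217,.15),('sh lo',412,262,.15),('root up',272,228,.15),('root lo',275,272,.15),('pin',237,260,.17),('pin',237,260,.18)]:
    p=(s['eef_pos'][:2] if n=='tcp' else f(u,v,z)[:2])-O; print(n,(p@ex*1000).round(1),(p@ey*1000).round(1))
```

```text
[[ 0.64276171  0.00540562]
 [-0.11560067  0.98154339]] 0.11723433091760548
O [0.64276171 0.00540562]
tcp 6.3 45.6
tip -31.6 67.3
sh up -41.5 49.0
sh lo -19.0 53.5
root up -36.2 -15.8
root lo -14.0 -15.7
pin -24.1 -28.1
pin -26.0 -25.0
```

apply_moves:
  commands:
    - [-1, [0, 0, 0.042], 0]
    - [-1, [0, 0, 0.042], 0]
    - [-1, [0, 0, 0.042], 0]
    - [-1, [0, 0, 0.042], 0]
    - [-1, [0, 0, 0], 0]
    - [-1, [0.015, 0.001, 0], 0]
    - [-1, [0.01, 0.001, 0], 0]
    - [-1, [0.01, 0, 0], 0]
    - [-1, [0.01, 0, 0], 0]
    - [-1, [0.01, 0, 0], 0]
    - [-1, [0.01, 0, 0], 0]
    - [-1, [0.01, 0, 0], 0]

```text
time: 5.12
eef_pos: [0.6143, 0.0488, 0.1336]
eef_rot: [[-0.993, -0.115, -0.0], [-0.115, 0.993, 0.0], [0.0, 0.0, -1.0]]
wrist_force: [0.6, -0.1, 0.2]
opening: 0.0005
finger_force: 0.0
```

apply_moves:
  commands:
    - [-1, [0, 0, 0.015], 0]
    - [-1, [0.01, -0.001, 0], 0]
    - [-1, [0.01, -0.002, 0], 0]

```text
time: 5.5
eef_pos: [0.6078, 0.0472, 0.1285]
eef_rot: [[-0.993, -0.115, 0.003], [-0.115, 0.993, 0.001], [-0.003, 0.001, -1.0]]
wrist_force: [3.2, 2.9, 4.3]
opening: 0.0
finger_force: 2.4
```

Run:
```python
from h import *
s=st(); im=cams.capture('wrist'); cv2.imwrite('pics/w3.png',im)
print(s['time'],s['eef_pos'],s['wrist_force'],s['ft_torque'])
cv2.imwrite('pics/f.png',cv2.resize(im,(800,600),interpolation=cv2.INTER_CUBIC))
```

```text
5.5 [0.60784986 0.04720722 0.12853536] [3.20858701 2.92511775 4.338165  ] [ 0.56404609 -0.57587193 -0.02151605]
```

View pics/f.png

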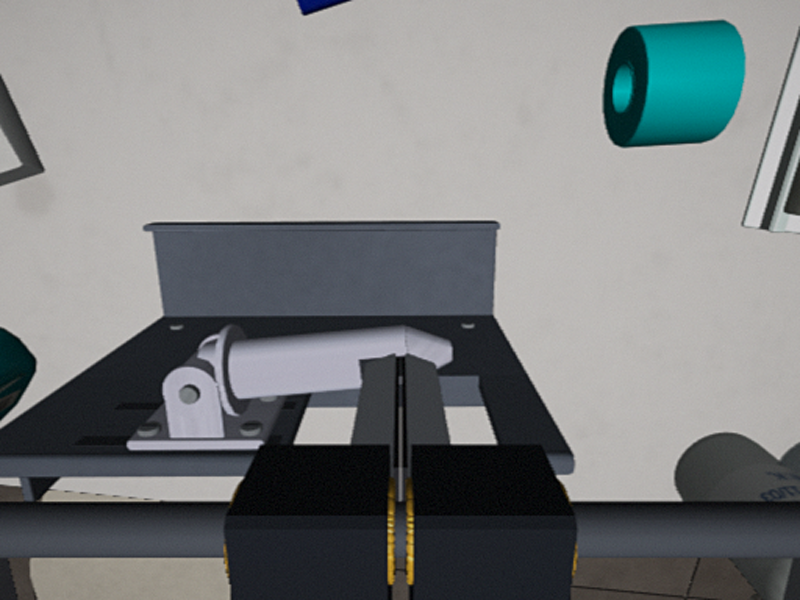

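The contact has an upward component of 4.3 N, and the picture shows the fingertips at (400,357) drawn over the peg. They seem to rest on top of it rather than behind it, so the tips end higher than I assumed. I'll check that with the scene camera.

Run:
```python
from h import *
s=st(); im=cams.capture('scene'); cv2.imwrite('pics/s2.png',im)
c=cam('scene'); p=s['eef_pos']; print(s['wrist_force'])
x0,y0=270,110; out=cv2.resize(im[y0:y0+150,x0:x0+150],(600,600),interpolation=cv2.INTER_CUBIC)
for dz,col in((0,(0,0,255)),(.03,(0,255,0)),(.06,(255,0,0))):
    q=proj(c,p+[0,0,dz]); print(q,(q-[x0,y0])*4); cv2.circle(out,tuple(int(a) for a in (q-[x0,y0])*4),4,col,1)
cv2.imwrite('pics/g.png',out)
```

```text
[3.13039497 3.02511441 4.89450807]
[320.64443054 190.78103963] [202.57772218 323.12415852]
[322.40959122 180.41089784] [209.63836489 281.64359137]
[324.25900007 169.54580649] [217.0360003  238.18322597]
```

View pics/g.png

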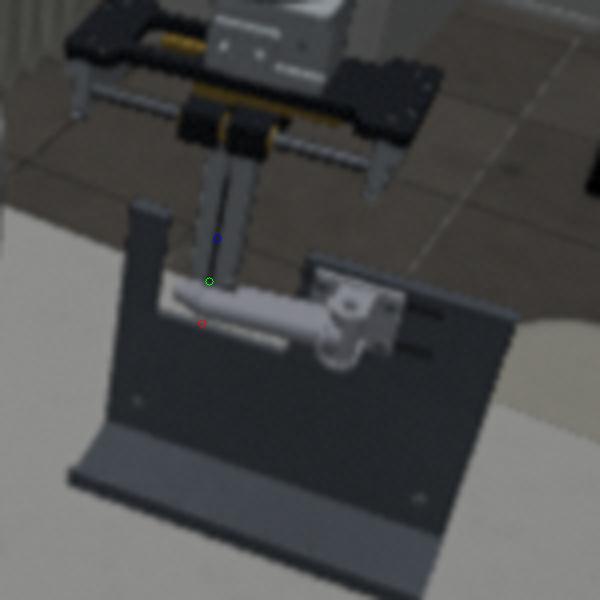

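The fingertips stop on top of the peg, at crop (220,288). No finger shows below the peg at the red mark, the stated TCP at (202,323), so the tips really end about 3 cm above the stated TCP. I'll lift, go back behind the peg and go lower.

apply_moves:
  commands:
    - [-1, [0, 0, -0.05], 0]
    - [-1, [0, 0, -0.05], 0]
    - [-1, [-0.045, 0, 0], 0]
    - [-1, [-0.045, 0, 0], 0]
    - [-1, [0, 0, 0.03], 0]
    - [-1, [0, 0, 0.03], 0]
    - [-1, [0, 0, 0.03], 0]
    - [-1, [0, 0, 0.03], 0]
    - [-1, [0, 0, 0.02], 0]
    - [-1, [0, 0, 0], 0]

```text
time: 6.85
eef_pos: [0.642, 0.051, 0.1106]
eef_rot: [[-0.993, -0.115, -0.002], [-0.115, 0.993, 0.0], [0.002, 0.0, -1.0]]
wrist_force: [-0.6, 0.5, 0.2]
opening: 0.0005
finger_force: 0.0
```

Run:
```python
from h import *
s=st(); im=cams.capture('wrist'); cv2.imwrite('pics/w4.png',im)
print(s['time'],s['eef_pos'],s['wrist_force'],s['ft_torque'])
cv2.imwrite('pics/i.png',cv2.resize(im,(800,600),interpolation=cv2.INTER_CUBIC))
```

```text
6.85 [0.64196971 0.05096402 0.1106061 ] [-0.59353802  0.49102581  0.24997884] [0.0510028  0.05957102 0.00188894]
```

View pics/i.png

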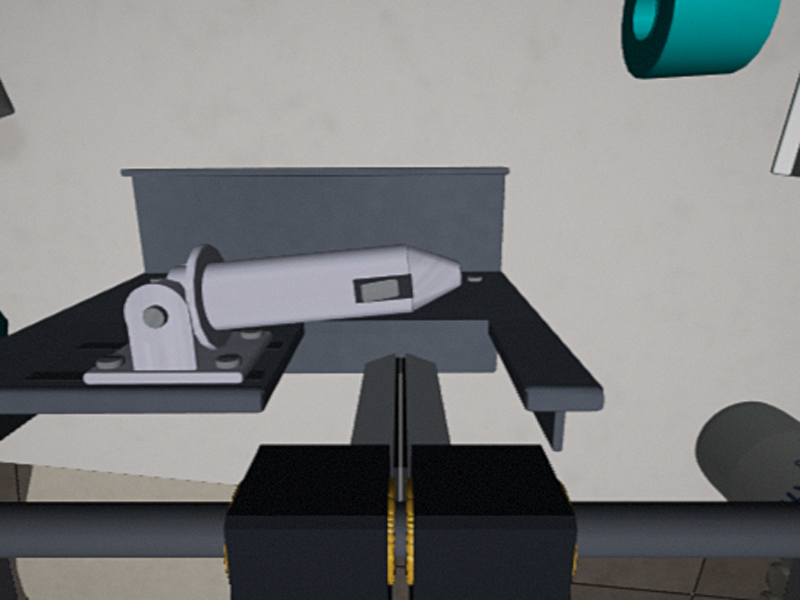

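The tips (400,357) are now in the notch behind the peg, whose back edge is at row 318. I'll sweep forward slowly.

apply_moves:
  commands:
    - [-1, [0.012, 0, 0], 0]
    - [-1, [0.012, 0, 0], 0]
    - [-1, [0.01, 0, 0], 0]
    - [-1, [0.01, 0, 0], 0]
    - [-1, [0.01, 0, 0], 0]

```text
time: 7.52
eef_pos: [0.6221, 0.0486, 0.112]
eef_rot: [[-0.993, -0.115, 0.004], [-0.115, 0.993, 0.0], [-0.004, 0.0, -1.0]]
wrist_force: [4.9, 0.7, -2.5]
opening: 0.0005
finger_force: 2.3
```

apply_moves:
  commands:
    - [-1, [0.015, 0, 0], 0]
    - [-1, [0.015, -0.003, 0], 0]
    - [-1, [0.015, -0.003, 0], 0]
    - [-1, [0.014, -0.006, 0], 0]
    - [-1, [0.014, -0.006, 0], 0]

```text
time: 8.15
eef_pos: [0.5934, 0.039, 0.1121]
eef_rot: [[-0.993, -0.115, 0.002], [-0.115, 0.993, 0.002], [-0.002, 0.002, -1.0]]
wrist_force: [3.7, 3.6, -0.2]
opening: 0.0005
finger_force: 2.3
```

apply_moves:
  commands:
    - [-1, [0.0125, -0.0088, 0], 0]
    - [-1, [0.0125, -0.0088, 0], 0]
    - [-1, [0.0105, -0.011, 0], 0]
    - [-1, [0.0105, -0.011, 0], 0]

```text
time: 8.65
eef_pos: [0.5761, 0.0219, 0.1121]
eef_rot: [[-0.993, -0.115, -0.0], [-0.115, 0.993, 0.004], [-0.0, 0.004, -1.0]]
wrist_force: [1.4, 7.0, 3.0]
opening: 0.0008
finger_force: 3.2
```

apply_moves:
  commands:
    - [-1, [0.008, -0.013, 0], 0]
    - [-1, [0.008, -0.013, 0], 0]
    - [-1, [0.0045, -0.0105, 0], 0]
    - [-1, [0.003, -0.006, 0], 0]

```text
time: 9.15
eef_pos: [0.5683, 0.0037, 0.112]
eef_rot: [[-0.993, -0.115, -0.001], [-0.115, 0.993, 0.003], [0.001, 0.004, -1.0]]
wrist_force: [-1.1, 5.9, 4.8]
opening: 0.0002
finger_force: 3.3
```

apply_moves:
  commands:
    - [-1, [0.001, -0.004, 0], 0]
    - [-1, [0.0, -0.003, 0], 0]

```text
time: 9.4
eef_pos: [0.5679, 0.001, 0.1119]
eef_rot: [[-0.993, -0.115, -0.002], [-0.115, 0.993, 0.004], [0.002, 0.004, -1.0]]
wrist_force: [-1.9, 6.0, 3.2]
opening: 0.0006
finger_force: 3.4
```

apply_moves:
  commands:
    - [-1, [0, -0.004, 0], 0]
    - [-1, [0, -0.004, 0], 0]
    - [-1, [0, -0.004, 0], 0]

```text
time: 9.78
eef_pos: [0.5679, -0.0036, 0.1116]
eef_rot: [[-0.993, -0.115, -0.004], [-0.115, 0.993, 0.004], [0.003, 0.004, -1.0]]
wrist_force: [-2.9, 5.6, 4.3]
opening: 0.0004
finger_force: 3.5
```

apply_moves:
  commands:
    - [-1, [0, -0.003, 0], 0]

```text
time: 9.9
eef_pos: [0.568, -0.0047, 0.1115]
eef_rot: [[-0.993, -0.115, -0.004], [-0.115, 0.993, 0.004], [0.004, 0.004, -1.0]]
wrist_force: [-3.8, 6.5, 2.9]
opening: 0.0005
finger_force: 3.5
```

apply_moves:
  commands:
    - [-1, [0, -0.003, 0], 0]

```text
time: 10.02
eef_pos: [0.568, -0.0059, 0.1114]
eef_rot: [[-0.993, -0.115, -0.004], [-0.115, 0.993, 0.004], [0.004, 0.004, -1.0]]
wrist_force: [-4.4, 6.7, 2.9]
opening: 0.0008
finger_force: 3.5
```

apply_moves:
  commands:
    - [-1, [0, -0.002, 0], 0]

```text
time: 10.15
eef_pos: [0.5681, -0.0067, 0.1114]
eef_rot: [[-0.993, -0.115, -0.004], [-0.115, 0.993, 0.004], [0.004, 0.004, -1.0]]
wrist_force: [-3.4, 5.9, 2.9]
opening: 0.0003
finger_force: 3.5
```

apply_moves:
  commands:
    - [-1, [0, -0.002, 0], 0]

```text
time: 10.28
eef_pos: [0.5682, -0.0074, 0.1113]
eef_rot: [[-0.993, -0.115, -0.004], [-0.115, 0.993, 0.004], [0.004, 0.004, -1.0]]
wrist_force: [-4.0, 6.2, 2.8]
opening: 0.0002
finger_force: 3.4
```

apply_moves:
  commands:
    - [-1, [0, -0.002, 0], 0]

```text
time: 10.4
eef_pos: [0.5683, -0.0083, 0.1113]
eef_rot: [[-0.993, -0.115, -0.004], [-0.115, 0.993, 0.004], [0.004, 0.004, -1.0]]
wrist_force: [-3.6, 6.4, 2.7]
opening: 0.0007
finger_force: 3.5
```

apply_moves:
  commands:
    - [-1, [0, -0.002, 0], 0]
    - [-1, [0, -0.002, 0], 0]

```text
time: 10.65
eef_pos: [0.5682, -0.0097, 0.1113]
eef_rot: [[-0.993, -0.116, -0.005], [-0.116, 0.993, 0.004], [0.004, 0.005, -1.0]]
wrist_force: [-3.6, 6.6, 3.5]
opening: 0.0002
finger_force: 3.9
```

apply_moves:
  commands:
    - [-1, [0, -0.002, 0], 0]

```text
time: 10.78
eef_pos: [0.5681, -0.0103, 0.1112]
eef_rot: [[-0.993, -0.116, -0.005], [-0.116, 0.993, 0.005], [0.005, 0.005, -1.0]]
wrist_force: [-4.1, 7.8, 3.5]
opening: 0.0006
finger_force: 4.7
```

apply_moves:
  commands:
    - [-1, [0, -0.002, 0], 0]

```text
time: 10.9
eef_pos: [0.5681, -0.0104, 0.1112]
eef_rot: [[-0.993, -0.115, -0.006], [-0.115, 0.993, 0.006], [0.005, 0.007, -1.0]]
wrist_force: [-4.9, 9.2, 4.3]
opening: 0.0003
finger_force: 5.8
```

The position has stalled and the force is rising, so the peg is at its stop. I'll give a slightly firmer push, then back off.

apply_moves:
  commands:
    - [-1, [0, -0.002, 0], 0]
    - [-1, [0, -0.002, 0], 0]
    - [-1, [0, 0, 0], 0]

```text
time: 11.28
eef_pos: [0.5681, -0.0105, 0.1113]
eef_rot: [[-0.993, -0.115, -0.006], [-0.116, 0.993, 0.009], [0.005, 0.009, -1.0]]
wrist_force: [-4.7, 13.2, 5.5]
opening: 0.0006
finger_force: 7.5
```

apply_moves:
  commands:
    - [-1, [0, 0.02, 0], 0]
    - [-1, [0, 0.02, 0], 0]
    - [-1, [0, 0.02, 0], 0]
    - [-1, [0, 0, -0.1], 0]
    - [-1, [0, 0, -0.1], 0]
    - [-1, [0, 0, -0.1], 0]
    - [-1, [0.08, 0, 0], 0]
    - [-1, [0, 0, 0], 0]

```text
time: 12.28
eef_pos: [0.5355, 0.0052, 0.2319]
eef_rot: [[-0.993, -0.115, 0.001], [-0.115, 0.993, -0.0], [-0.001, -0.0, -1.0]]
wrist_force: [-0.3, -0.2, -0.7]
opening: 0.0007
finger_force: 0.0
```

Run:
```python
from h import *
s=st(); im=cams.capture('wrist'); cv2.imwrite('pics/w5.png',im)
print(s['time'],s['eef_pos'],s['eef_rot'][:,0],s['wrist_force']); np.save('w5.npy',np.r_[s['eef_pos'],s['eef_rot'].ravel()])
cv2.imwrite('pics/j.png',cv2.resize(im,(800,600),interpolation=cv2.INTER_CUBIC))
```

```text
12.275 [0.53547488 0.00516999 0.23194159] [-9.93368403e-01 -1.14972319e-01 -7.62176140e-04] [-0.27135259 -0.23921498 -0.69292363]
```

View pics/j.png

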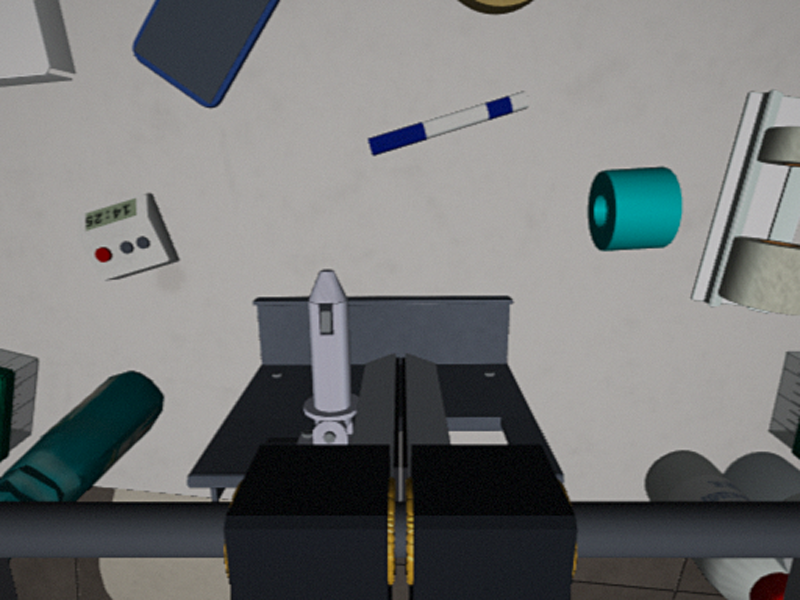

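The view shows the peg folded out straight to the front: tip at (326,271), pin at (329,436), and the axis nearly parallel to the tool's x. Next I open the gripper and go above the wide roll in the cradle.

apply_moves:
  commands:
    - [1, [0, 0, -0.05], 0.22]
    - [1, [0.01, 0.06, 0], 0]
    - [1, [0.01, 0.06, 0], 0]
    - [1, [0.01, 0.06, 0], 0]
    - [1, [0.01, 0.06, 0], 0]
    - [1, [0.01, 0.06, 0], 0]
    - [1, [0.01, 0.06, 0], 0]
    - [1, [0.01, 0.06, 0], 0]
    - [1, [0.01, 0.06, 0], 0]
    - [1, [0.01, 0.06, 0], 0]
    - [1, [0, 0.06, 0], 0]
    - [1, [0, 0.06, 0], 0]
    - [1, [0, 0.045, 0], 0]
    - [1, [0, 0, 0], 0]
    - [1, [0, 0, 0], 0]

```text
time: 14.2
eef_pos: [0.5001, 0.2867, 0.2513]
eef_rot: [[-1.0, -0.0, -0.0], [-0.0, 1.0, -0.0], [0.0, -0.0, -1.0]]
wrist_force: [0.0, -0.5, -0.4]
opening: 0.0939
finger_force: 0.0
```

Run:
```python
from h import *
# peg axis from w5
d=np.load('w5.npy'); s5={'eef_pos':d[:3],'eef_rot':d[3:].reshape(3,3)}; c=cam('wrist',s5); im=cv2.imread('pics/w5.png').astype(int)
th=.116; ey=np.array([-np.sin(th),np.cos(th)]);ex=np.array([ey[1],-ey[0]]);O=np.array([.6427,.0054])
for r in (196,204,214,224,234,242,250):
    row=im[r,185:240].mean(1); m=np.flatnonzero(row>125)+185; 
    if len(m): p=onz(c,(m[0]+m[-1])/2,r,.152)[:2]-O; print(r,m[0],m[-1],len(m),(p@ex*1e3).round(1),(p@ey*1e3).round(1))
s=st(); im=cams.capture('wrist'); cv2.imwrite('pics/w6.png',im); np.save('w6.npy',np.r_[s['eef_pos'],s['eef_rot'].ravel()])
print(s['time'],s['eef_pos'],s['eef_rot'][:,0],s['opening'],s['wrist_force'])
hsv=cv2.cvtColor(im,cv2.COLOR_BGR2HSV)
c=cam('wrist',s)
for P in((.5126,.287,.075),(.4184,.2876,.075)):
    q=proj(c,P).astype(int); print(q, hsv[q[1]-2:q[1]+3,q[0]-2:q[0]+3].reshape(-1,3).mean(0), hsv[q[1],max(q[0]-90,0)])
```

```text
196 198 219 13 -99.8 -28.6
204 199 220 13 -92.3 -28.0
214 199 220 14 -82.7 -28.4
224 200 220 21 -73.0 -28.3
234 200 221 22 -63.1 -28.2
242 201 221 21 -55.0 -28.0
250 201 221 21 -46.9 -28.3
14.2 [0.50011501 0.2866505  0.25125357] [-9.99999870e-01 -2.12619420e-04  4.63801087e-04] 0.09387883013253405 [ 0.01698799 -0.45609095 -0.39307433]
[254 177] [ 30.36  23.84 150.84] [ 15  10 155]
[255  94] [ 30.4   24.28 142.44] [ 18   8 155]
```

Run:
```python
from h import *
d=np.load('w6.npy'); s={'eef_pos':d[:3],'eef_rot':d[3:].reshape(3,3)}; c=cam('wrist',s); im=cv2.imread('pics/w6.png')
hsv=cv2.cvtColor(cv2.GaussianBlur(im,(3,3),0),cv2.COLOR_BGR2HSV)
m=cv2.inRange(hsv,(24,17,60),(40,60,255)); m=cv2.morphologyEx(m,cv2.MORPH_OPEN,np.ones((3,3)))
for q in cv2.findContours(m,0,2)[0]:
    if cv2.contourArea(q)<300: continue
    x,y,w,h=cv2.boundingRect(q); print('bbox',x,y,w,h,cv2.contourArea(q),cv2.minAreaRect(q))
    mm=np.zeros_like(m); cv2.drawContours(mm,[q],-1,255,-1)
    for r in (y+h//5,y+h//2,y+4*h//5):
        k=np.flatnonzero(mm[r]); print(r,k[0],k[-1], onz(c,(k[0]+k[-1])/2,r,.065).round(4))
    cc=x+w//2; k=np.flatnonzero(mm[:,cc]); print('ends',k[0],k[-1],onz(c,cc,k[0],.075),onz(c,cc,k[-1],.075),onz(c,cc,k[0],.044),onz(c,cc,k[-1],.044))
```

```text
bbox 237 157 47 41 1642.5 ((260.0, 177.0), (40.0, 46.0), 90.0)
165 240 282 [0.4991 0.2946 0.065 ]
177 240 282 [0.5138 0.2946 0.065 ]
189 239 281 [0.5288 0.2935 0.065 ]
ends 158 197 [0.48892475 0.2932182  0.075     ] [0.53600693 0.29336425 0.075     ] [0.49427198 0.29359319 0.044     ] [0.54511321 0.29375089 0.044     ]
bbox 236 86 50 21 891.5 ((260.5, 96.0), (20.0, 49.0), 90.0)
90 236 281 [0.4134 0.2914 0.065 ]
96 239 282 [0.4199 0.2937 0.065 ]
102 237 285 [0.4264 0.2943 0.065 ]
ends 86 106 [0.40940313 0.29406593 0.075     ] [0.43059792 0.29414872 0.075     ] [0.40840135 0.29450859 0.044     ] [0.43128834 0.294598   0.044     ]
```

Run:
```python
import cv2
im=cv2.imread('pics/w6.png'); cv2.imwrite('pics/k.png',cv2.resize(im[60:260,130:390],(780,600),interpolation=cv2.INTER_CUBIC))
```

```text
(no output)
```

View pics/k.png

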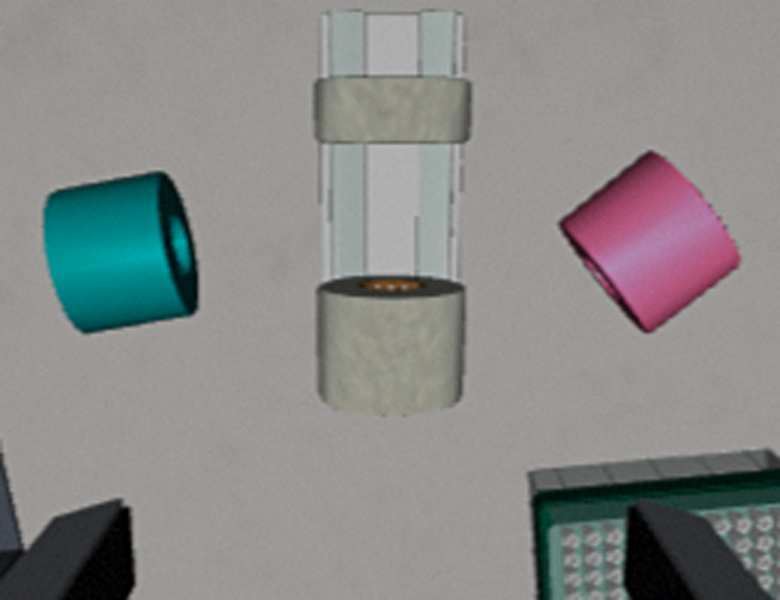

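The crop shows the wide roll at (391,345), the narrow one at (392,110), turquoise at (120,250) and pink at (650,240). The cradle's edges line up with the tool. The wide roll's centre is at about (0.5125, 0.292), so I align and descend.

apply_moves:
  commands:
    - [1, [-0.031, 0.0135, 0], 0]
    - [1, [0, 0, 0.05], 0]
    - [1, [0, 0, 0.05], 0]
    - [1, [0, 0, 0.05], 0]
    - [1, [0, 0, 0.05], 0]
    - [1, [0, 0, 0.05], 0]
    - [1, [0, 0, 0.05], 0]
    - [1, [0, 0, 0.05], 0]
    - [1, [0, 0, 0.05], 0]
    - [1, [0, 0, 0.05], 0]
    - [1, [0, 0, 0.03], 0]
    - [1, [0, 0, 0.02], 0]
    - [1, [0, 0, 0.02], 0]
    - [1, [0, 0, 0], 0]

```text
time: 16.0
eef_pos: [0.5122, 0.2924, 0.0432]
eef_rot: [[-1.0, -0.001, -0.001], [-0.001, 1.0, -0.0], [0.001, -0.0, -1.0]]
wrist_force: [0.2, 0.0, -0.4]
opening: 0.0941
finger_force: 0.0
```

apply_moves:
  commands:
    - [1, [0, 0, 0.015], 0]
    - [1, [0, 0, 0.015], 0]
    - [1, [0, 0, 0.015], 0]
    - [1, [0, 0, 0.015], 0]
    - [1, [0, 0, 0.015], 0]
    - [1, [0, 0, 0], 0]

```text
time: 16.75
eef_pos: [0.5119, 0.2923, 0.0129]
eef_rot: [[-1.0, -0.0, -0.001], [-0.0, 1.0, -0.0], [0.001, -0.0, -1.0]]
wrist_force: [0.0, -0.6, 0.6]
opening: 0.0938
finger_force: 0.0
```

Run:
```python
from h import *
s=st(); im=cams.capture('wrist'); cv2.imwrite('pics/w7.png',im)
hsv=cv2.cvtColor(cv2.GaussianBlur(im,(3,3),0),cv2.COLOR_BGR2HSV)
m=cv2.inRange(hsv,(24,17,60),(40,60,255)); m=cv2.morphologyEx(m,cv2.MORPH_OPEN,np.ones((3,3)))
for q in cv2.findContours(m,0,2)[0]:
    if cv2.contourArea(q)>300: print(cv2.boundingRect(q))
c=cam('wrist',s);print(s['wrist_force'],proj(c,[.5125-.024,.2925,.075]),proj(c,[.5125+.024,.2925,.075]))
sc=cams.capture('scene'); cv2.imwrite('pics/s3.png',sc)
g=cv2.cvtColor(im,cv2.COLOR_BGR2GRAY); print(g[200:300:10,120:400:8])
```

```text
(203, 210, 106, 98)
(194, 35, 123, 59)
[ 0.04494213 -0.56804956  0.56498144] [252.4435642  218.82059889] [252.69771354 307.69047445]
[[ 17 145 148 142 144 145 143 145 146 147 150  49  51  51  27  61  74 140
  130  72  47  54  55  45 147 147 148 147 147 147 148 147 145 146 143]
 [ 13 146 146 146 146 145 146 148 145 146 113  51  51  49  49  48  52  61
   53  45  52  51  55  57 148 148 147 147 147 147 147 148 146 145 146]
 [145 148 144 143 145 146 144 144 149 146 121 125 138 145 118  75  65  62
   72  77 116 146 132 123 147 147 149 147 146 146 146 146 144 145 145]
 [146 148 144 146 152  42  35 150 148 144 137 127 133 139 142 143 140 143
  150 142 142 143 133 117 147 147 148 149  38  40 143 147 147 147 145]
 [146 145 142  45  46  46   3 149 145 147 148 132 139 139 140 137 141 142
  138 132 141 137 139 112 145 148 145 148   1  46  45  41 146 146 143]
 [148 148  45  47  45   1   6 151 148 147 150 125 141 142 144 137 142 139
  145 136 151 143 136 106 146 144 146 152   4   6  46  43  43 141 147]
 [143  44  48  43   2   9   0 146 148 146 146 126 140 142 146 141 134 141
  132 142 141 137 130 102 149 145 145 148   1   5   7  44  44  45 145]
 [ 44  46  42   9   1   2 150 145 146 143 145 130 138 133 145 138 142 143
  142 138 134 139 132  96 146 146 144 146 147   9   6   2  46  46  44]
 [ 47  44  24   8   3   0 145 145 148 146 143 133 131 143 144 135 139 143
  148 135 135 139 131  87 146 146 144 144 145   0   4   3  33  44  43]
 [ 42  31   1   9   7 143 144 145 143 145 147 128 131 142 146 140 141 140
  136 138 144 133 126 146 144 146 146 145 142 144   3   5   4  38  45]]
```

apply_moves:
  commands:
    - [1, [0, 0, 0.012], 0]
    - [1, [0, 0, 0.012], 0]
    - [1, [0, 0, 0], 0]

```text
time: 17.23
eef_pos: [0.5119, 0.2923, 0.0033]
eef_rot: [[-1.0, -0.0, -0.001], [-0.0, 1.0, -0.0], [0.001, -0.0, -1.0]]
wrist_force: [0.4, -0.4, -0.3]
opening: 0.0943
finger_force: 0.0
```

apply_moves:
  commands:
    - [1, [0, 0, 0.01], 0]
    - [1, [0, 0, 0], 0]

```text
time: 17.48
eef_pos: [0.5121, 0.2924, -0.0004]
eef_rot: [[-1.0, -0.0, -0.001], [-0.0, 1.0, -0.0], [0.001, -0.0, -1.0]]
wrist_force: [-0.0, 0.3, 0.4]
opening: 0.0936
finger_force: 0.0
```

At eef z = 0 there is still no table contact, which confirms the tips end well above the stated TCP. I'll go down another 8 mm, then close gently.

apply_moves:
  commands:
    - [1, [0, 0, 0.01], 0]
    - [1, [0, 0, 0.01], 0]
    - [1, [0, 0, 0], 0]

```text
time: 17.85
eef_pos: [0.512, 0.2923, -0.0086]
eef_rot: [[-1.0, -0.0, -0.001], [-0.0, 1.0, -0.0], [0.001, -0.0, -1.0]]
wrist_force: [0.7, -0.0, 0.2]
opening: 0.0942
finger_force: 0.0
```

apply_moves:
  commands:
    - [0.4, [0, 0, 0], 0]
    - [0.25, [0, 0, 0], 0]
    - [0, [0, 0, 0], 0]
    - [0, [0, 0, 0], 0]
    - [0, [0, 0, 0], 0]
    - [0, [0, 0, 0], 0]
  grip_force: 12

```text
time: 18.6
eef_pos: [0.5125, 0.2917, -0.0079]
eef_rot: [[-1.0, -0.001, -0.0], [-0.001, 1.0, -0.001], [0.0, -0.001, -1.0]]
wrist_force: [-0.5, -5.5, 3.0]
opening: 0.0619
finger_force: 12.0
```

apply_moves:
  commands:
    - [0, [0, -0.005, 0], 0]
    - [0, [0, 0, 0], 0]
  grip_force: 20

```text
time: 18.85
eef_pos: [0.5126, 0.2916, -0.0078]
eef_rot: [[-1.0, 0.0, 0.001], [0.0, 1.0, 0.002], [-0.001, 0.002, -1.0]]
wrist_force: [-0.1, 2.5, 1.2]
opening: 0.0614
finger_force: 20.0
```

apply_moves:
  commands:
    - [0, [0, 0, -0.01], 0]
    - [0, [0, 0, -0.02], 0]
    - [0, [0, 0, -0.05], 0]
    - [0, [0, 0, -0.07], 0]
    - [0, [0, 0, -0.07], 0]
    - [0, [0, 0, -0.07], 0]
    - [0, [0, 0, -0.07], 0]
    - [0, [0, 0, -0.07], 0]
    - [0, [0, 0, 0], 0]

```text
time: 19.98
eef_pos: [0.5144, 0.2911, 0.1679]
eef_rot: [[-1.0, -0.001, 0.007], [-0.001, 1.0, 0.002], [-0.007, 0.002, -1.0]]
wrist_force: [-0.7, -0.6, -1.1]
opening: 0.0616
finger_force: 20.0
```

Run:
```python
from h import *
s=st(); im=cams.capture('wrist'); cv2.imwrite('pics/w8.png',im)
print(s['time'],s['eef_pos'],s['eef_rot'][:,0],s['opening'],s['wrist_force'],s['ft_torque'])
hsv=cv2.cvtColor(cv2.GaussianBlur(im,(3,3),0),cv2.COLOR_BGR2HSV)
m=cv2.inRange(hsv,(24,17,60),(40,60,255)); m=cv2.morphologyEx(m,cv2.MORPH_OPEN,np.ones((3,3)))
c=cam('wrist',s); p=s['eef_pos']
for q in cv2.findContours(m,0,2)[0]:
    if cv2.contourArea(q)>300:
        b=cv2.boundingRect(q);print(b,cv2.minAreaRect(q))
        if b[2]>70:
          mm=np.zeros_like(m); cv2.drawContours(mm,[q],-1,255,-1)
          for r in range(b[1],b[1]+b[3],8): k=np.flatnonzero(mm[r]);print(r,k[0],k[-1])
          k=np.flatnonzero(mm[:,256]); print(k[0],k[-1])
for dx in(-.024,.024): print(proj(c,p+[dx,0,.052+.031]),proj(c,p+[dx,-.031,.052]),proj(c,p+[dx,.031,.052]))
```

```text
19.975 [0.51436316 0.2911101  0.16789525] [-9.99978375e-01 -5.14539810e-04 -6.55620242e-03] 0.061648892317119945 [-0.74621738 -0.58556243 -1.06697584] [0.11730855 0.0223202  0.00711085]
(196, 220, 122, 101) ((257.9393005371094, 271.982421875), (99.4005126953125, 121.70268249511719), 87.70938873291016)
220 314 316
228 196 317
236 198 315
244 196 312
252 199 313
260 197 311
268 199 308
276 199 311
284 199 311
292 202 312
300 201 307
308 202 306
316 206 305
238 320
(225, 64, 64, 29) ((256.5, 78.0), (28.0, 63.0), 90.0)
[251.94531429 236.4937614 ] [190.28269985 211.62280226] [314.64066481 211.53549872]
[252.27985625 335.12710086] [195.09799313 295.98916702] [310.31286768 295.83892379]
```

apply_moves:
  commands:
    - [0, [0, 0, 0], -0.2215]
    - [0, [0.0144, -0.0587, 0], 0]
    - [0, [0.0144, -0.0587, 0], 0]
    - [0, [0.0144, -0.0587, 0], 0]
    - [0, [0.0144, -0.0587, 0], 0]
    - [0, [0.0144, -0.0587, 0], 0]
    - [0, [0.0144, -0.0587, 0], 0]
    - [0, [0.0144, -0.0587, 0], 0]
    - [0, [0.0144, -0.0587, 0], 0]
    - [0, [0.0144, -0.0587, 0], 0]
    - [0, [0.0144, -0.0587, 0], 0]
    - [0, [0.0144, -0.0587, 0], 0]
    - [0, [0.0144, -0.0587, 0.05], 0]
    - [0, [0.0144, -0.0587, 0.05], 0]
    - [0, [0.0144, -0.0587, 0.05], 0]
    - [0, [0, 0, 0.025], 0]
    - [0, [0, 0, 0], 0]
    - [0, [0, 0, 0], 0]

```text
time: 22.28
eef_pos: [0.4709, -0.0448, 0.0944]
eef_rot: [[-0.993, -0.117, 0.001], [-0.117, 0.993, -0.0], [-0.001, -0.0, -1.0]]
wrist_force: [0.7, 1.0, 0.8]
opening: 0.0618
finger_force: 20.0
```

```bash
cat > s.py <<'E'
from h import *
def rel():
    s=st(); p=s['eef_pos'][:2]-[.6427,.0054]; th=.116
    print('t',round(s['time'],2),'xs %.1f ys %.1f'%((p[0]*np.cos(th)+p[1]*np.sin(th))*1e3,(-p[0]*np.sin(th)+p[1]*np.cos(th))*1e3),'z',s['eef_pos'][2].round(4),'yaw',np.arctan2(-s['eef_rot'][1,0],-s['eef_rot'][0,0]).round(4),'F',s['wrist_force'].round(1),'T',s['ft_torque'].round(2),s['opening'].round(4))
    return s
E
python3 - <<'E'
from s import *
s=rel(); im=cams.capture('wrist'); cv2.imwrite('pics/w9.png',im)
c=cam('wrist',s); cv2.imwrite('pics/s9.png',cams.capture('scene'))
print(s['eef_rot'])
# peg columns per row: bright pixels in predicted peg area, relative to roll centre col
th=.116;ex=np.array([np.cos(th),np.sin(th),0]);ey=np.array([-np.sin(th),np.cos(th),0]);O=np.array([.6427,.0054,0])
for xs in(-.120,-.103,-.08,-.05): print(xs,proj(c,O+xs*ex-.0282*ey+[0,0,.152]))
g=cv2.cvtColor(im,cv2.COLOR_BGR2GRAY)
print(g[200:384:8,216:300:4])
E
```

```text
Traceback (most recent call last):
  File "s.py", line 4, in rel
    print('t',round(s['time'],2),'xs %.1f ys %.1f'%((p[0]*np.cos(th)+p[1]*np.sin(th))*1e3,(-p[0]*np.sin(th)+p[1]*np.cos(th))*1e3),'z',s['eef_pos'][2].round(4),'yaw',np.arctan2(-s['eef_rot'][1,0],-s['eef_rot'][0,0]).round(4),'F',s['wrist_force'].round(1),'T',s['ft_torque'].round(2),s['opening'].round(4))
                                                                                                                                                                                                                                                                                          ^^^^^^^^^^^^^^^^^^
AttributeError: 'float' object has no attribute 'round'
```

```bash
sed -i "s/s\['opening'\].round(4)/round(float(s['opening']),4)/" s.py
python3 - <<'E'
from s import *
s=rel(); c=cam('scene'); im=cams.capture('scene'); cv2.imwrite('pics/s9.png',im)
hsv=cv2.cvtColor(cv2.GaussianBlur(im,(3,3),0),cv2.COLOR_BGR2HSV)
m=cv2.inRange(hsv,(24,17,60),(40,70,255)); m=cv2.morphologyEx(m,cv2.MORPH_OPEN,np.ones((3,3)))
for q in cv2.findContours(m,0,2)[0]:
    if cv2.contourArea(q)>200: print(cv2.boundingRect(q),cv2.moments(q)['m10']/cv2.moments(q)['m00'],cv2.moments(q)['m01']/cv2.moments(q)['m00'])
p=s['eef_pos']+[0,0,.052]; print('roll pred',proj(c,p))
ex=np.array([np.cos(.116),np.sin(.116),0]);ey=np.array([-ex[1],ex[0],0]);O=np.array([.6427,.0054,0])
for a in(-.024,.024):
    A=p+ex*a
    pts=np.array([proj(c,A+.031*(np.cos(t)*ey+np.sin(t)*np.array([0,0,1]))) for t in np.linspace(0,6.28,60)]); print(a,pts.min(0),pts.max(0))
for y in(-.028,-.030): print('peg tip/collar pred',proj(c,O-.120*ex+y*ey+[0,0,.15]),proj(c,O-.05*ex+y*ey+[0,0,.15]))
E
```

```text
t 22.27 xs -176.4 ys -30.0 z 0.0944 yaw 0.1175 F [0.7 1.  0.8] T [ 0.11 -0.03  0.03] 0.0618
(472, 222, 33, 28) 486.53599374021906 236.07042253521126
(328, 220, 21, 21) 338.12825651302603 229.7748830995324
(398, 190, 50, 35) 421.68365384615385 206.0735576923077
roll pred [333.18791194 238.18252727]
-0.024 [313.3876725  233.56513526] [345.4569894  258.91276726]
0.024 [321.92468288 217.65115079] [352.82130073 242.44056571]
peg tip/collar pred [341.42236616 218.53127937] [351.29029296 198.65302599]
peg tip/collar pred [342.38287992 218.86114229] [352.20097873 198.94572414]
```

apply_moves:
  commands:
    - [0, [0, 0, -0.009], 0]
    - [0, [-0.02, 0, 0], 0]
    - [0, [-0.02, 0, 0], 0]
    - [0, [-0.02, 0, 0], 0]
    - [0, [0, 0, 0], 0]
    - [0, [0, 0, 0], 0]

```text
time: 23.08
eef_pos: [0.4942, -0.0426, 0.0973]
eef_rot: [[-0.993, -0.116, -0.001], [-0.116, 0.993, 0.0], [0.001, 0.0, -1.0]]
wrist_force: [-0.1, 0.3, -1.0]
opening: 0.0614
finger_force: 20.0
```

```bash
python3 -c "
from s import *
rel()"
```

```text
t 23.07 xs -153.1 ys -30.4 z 0.0973 yaw 0.1165 F [-0.1  0.3 -1. ] T [ 0.09 -0.02 -0.03] 0.0614
```

apply_moves:
  commands:
    - [0, [-0.01, 0, 0], 0]
    - [0, [-0.01, 0, 0], 0]
    - [0, [-0.008, 0, 0], 0]
    - [0, [-0.008, 0, 0], 0]

```text
time: 23.58
eef_pos: [0.5089, -0.0409, 0.0976]
eef_rot: [[-0.993, -0.116, -0.0], [-0.116, 0.993, -0.0], [0.0, -0.0, -1.0]]
wrist_force: [0.4, -0.2, 0.1]
opening: 0.0612
finger_force: 20.0
```

```bash
python3 -c "
from s import *
rel()"
```

```text
t 23.57 xs -138.3 ys -30.5 z 0.0976 yaw 0.1164 F [ 0.4 -0.2  0.1] T [0.06 0.04 0.05] 0.0612
```

apply_moves:
  commands:
    - [0, [-0.008, 0, 0], 0]
    - [0, [-0.006, 0, 0], 0]

```text
time: 23.82
eef_pos: [0.5144, -0.0403, 0.0975]
eef_rot: [[-0.993, -0.116, -0.0], [-0.116, 0.993, -0.0], [0.0, -0.0, -1.0]]
wrist_force: [-0.3, 0.5, -0.3]
opening: 0.0614
finger_force: 20.0
```

apply_moves:
  commands:
    - [0, [-0.005, 0, 0], 0]
    - [0, [-0.005, 0, 0], 0]

```text
time: 24.08
eef_pos: [0.5183, -0.0398, 0.0975]
eef_rot: [[-0.993, -0.116, -0.0], [-0.116, 0.993, 0.0], [0.0, 0.0, -1.0]]
wrist_force: [0.3, -0.3, -1.2]
opening: 0.0613
finger_force: 20.0
```

apply_moves:
  commands:
    - [0, [-0.005, 0, 0], 0]
    - [0, [0, 0, 0], 0]

```text
time: 24.32
eef_pos: [0.5203, -0.0395, 0.0976]
eef_rot: [[-0.993, -0.116, -0.0], [-0.116, 0.993, -0.0], [0.0, -0.0, -1.0]]
wrist_force: [1.0, -0.2, -1.3]
opening: 0.0615
finger_force: 20.0
```

```bash
python3 -c "
from s import *
rel()"
```

```text
t 24.32 xs -126.8 ys -30.5 z 0.0976 yaw 0.1166 F [ 1.  -0.2 -1.3] T [ 0.09 -0.03 -0.05] 0.0615
```

apply_moves:
  commands:
    - [0, [-0.005, 0, 0], 0]
    - [0, [-0.005, 0, 0], 0]

```text
time: 24.58
eef_pos: [0.524, -0.0391, 0.0976]
eef_rot: [[-0.993, -0.116, -0.001], [-0.116, 0.993, 0.0], [0.001, 0.0, -1.0]]
wrist_force: [-1.9, -0.0, 1.8]
opening: 0.0613
finger_force: 20.0
```

apply_moves:
  commands:
    - [0, [-0.005, 0, 0], 0]
    - [0, [-0.005, 0, 0], 0]

```text
time: 24.82
eef_pos: [0.528, -0.0386, 0.0977]
eef_rot: [[-0.993, -0.116, -0.001], [-0.116, 0.993, -0.0], [0.001, 0.0, -1.0]]
wrist_force: [-4.2, 0.6, 3.9]
opening: 0.0615
finger_force: 20.0
```

```bash
python3 -c "
from s import *
rel()"
```

```text
t 24.82 xs -119.1 ys -30.4 z 0.0977 yaw 0.1166 F [-4.2  0.6  3.9] T [0.18 0.59 0.02] 0.0615
```

apply_moves:
  commands:
    - [0, [-0.005, 0, 0], 0]
    - [0, [-0.005, 0, 0], 0]

```text
time: 25.08
eef_pos: [0.5324, -0.0382, 0.0978]
eef_rot: [[-0.993, -0.116, 0.0], [-0.116, 0.993, -0.0], [-0.0, -0.0, -1.0]]
wrist_force: [-3.9, -0.1, 4.5]
opening: 0.0614
finger_force: 20.0
```

apply_moves:
  commands:
    - [0, [-0.005, 0, 0], 0]
    - [0, [-0.005, 0, 0], 0]

```text
time: 25.32
eef_pos: [0.5367, -0.0377, 0.0979]
eef_rot: [[-0.993, -0.116, 0.001], [-0.116, 0.993, -0.0], [-0.001, -0.0, -1.0]]
wrist_force: [-2.2, 1.0, 3.1]
opening: 0.0614
finger_force: 20.0
```

```bash
python3 -c "
from s import *
rel()"
```

```text
t 25.32 xs -110.3 ys -30.6 z 0.0979 yaw 0.1165 F [-2.2  1.   3.1] T [ 0.23  0.28 -0.01] 0.0614
```

apply_moves:
  commands:
    - [0, [-0.006, 0, 0], 0]
    - [0, [-0.006, 0, 0], 0]
    - [0, [-0.006, 0, 0], 0]
    - [0, [-0.006, 0, 0], 0]

```text
time: 25.82
eef_pos: [0.5457, -0.0366, 0.0976]
eef_rot: [[-0.993, -0.116, -0.0], [-0.116, 0.993, 0.0], [0.0, 0.0, -1.0]]
wrist_force: [-3.2, 0.8, 4.6]
opening: 0.0614
finger_force: 20.0
```

apply_moves:
  commands:
    - [0, [-0.006, 0, 0], 0]
    - [0, [-0.006, 0, 0], 0]
    - [0, [-0.006, 0, 0], 0]
    - [0, [-0.006, 0, 0], 0]

```text
time: 26.32
eef_pos: [0.5553, -0.0355, 0.0976]
eef_rot: [[-0.993, -0.116, -0.0], [-0.116, 0.993, -0.0], [0.0, 0.0, -1.0]]
wrist_force: [-3.3, -0.3, 5.0]
opening: 0.0612
finger_force: 20.0
```

```bash
python3 -c "
from s import *
rel()"
```

```text
t 26.32 xs -91.6 ys -30.5 z 0.0976 yaw 0.1165 F [-3.3 -0.3  5. ] T [0.17 0.5  0.  ] 0.0612
```

apply_moves:
  commands:
    - [0, [-0.006, 0, 0], 0]
    - [0, [-0.006, 0, 0], 0]
    - [0, [-0.006, 0, 0], 0]
    - [0, [-0.006, 0, 0], 0]
    - [0, [-0.006, 0, 0], 0]
    - [0, [-0.006, 0, 0], 0]
    - [0, [-0.006, 0, 0], 0]
    - [0, [-0.006, 0, 0], 0]

```text
time: 27.32
eef_pos: [0.5743, -0.0332, 0.0976]
eef_rot: [[-0.993, -0.116, -0.0], [-0.116, 0.993, -0.0], [0.0, -0.0, -1.0]]
wrist_force: [-2.3, 0.8, 5.1]
opening: 0.0617
finger_force: 20.0
```

apply_moves:
  commands:
    - [0, [-0.004, 0, 0], 0]
    - [0, [-0.004, 0, 0], 0]
    - [0, [-0.004, 0, 0], 0]

```text
time: 27.7
eef_pos: [0.579, -0.0327, 0.0975]
eef_rot: [[-0.993, -0.116, -0.0], [-0.116, 0.993, -0.0], [0.0, -0.0, -1.0]]
wrist_force: [-2.9, 0.8, 3.8]
opening: 0.0614
finger_force: 20.0
```

```bash
python3 -c "
from s import *
rel()"
```

```text
t 27.7 xs -67.7 ys -30.5 z 0.0975 yaw 0.1165 F [-2.9  0.8  3.8] T [ 0.15  0.63 -0.07] 0.0614
```

Nearly home. I'll take 1 mm steps and feel for the collar and for the keeper's upward force dropping.

apply_moves:
  commands:
    - [0, [-0.003, 0, 0], 0]
    - [0, [-0.003, 0, 0], 0]
    - [0, [-0.003, 0, 0], 0]

```text
time: 28.08
eef_pos: [0.5824, -0.032, 0.0972]
eef_rot: [[-0.993, -0.116, -0.0], [-0.116, 0.993, 0.001], [0.0, 0.001, -1.0]]
wrist_force: [-1.8, 1.8, 1.3]
opening: 0.0613
finger_force: 20.0
```

apply_moves:
  commands:
    - [0, [-0.003, 0, 0], 0]

```text
time: 28.2
eef_pos: [0.5832, -0.032, 0.0971]
eef_rot: [[-0.993, -0.116, -0.002], [-0.116, 0.993, 0.0], [0.002, 0.0, -1.0]]
wrist_force: [-5.1, 1.5, 3.7]
opening: 0.0613
finger_force: 20.0
```

apply_moves:
  commands:
    - [0, [-0.003, 0, 0], 0]

```text
time: 28.32
eef_pos: [0.5831, -0.0319, 0.0971]
eef_rot: [[-0.993, -0.117, -0.005], [-0.117, 0.993, 0.0], [0.005, 0.001, -1.0]]
wrist_force: [-9.3, 0.3, 6.4]
opening: 0.0613
finger_force: 20.0
```

```bash
python3 -c "
from s import *
rel()"
```

```text
t 28.32 xs -63.5 ys -30.2 z 0.0971 yaw 0.117 F [-9.3  0.3  6.4] T [ 0.13  1.76 -0.01] 0.0613
```

apply_moves:
  commands:
    - [0, [-0.002, 0, 0], 0]
    - [0, [0, 0, 0], 0]

```text
time: 28.58
eef_pos: [0.583, -0.032, 0.097]
eef_rot: [[-0.993, -0.117, -0.007], [-0.117, 0.993, -0.0], [0.007, 0.001, -1.0]]
wrist_force: [-11.4, -0.6, 6.7]
opening: 0.0616
finger_force: 20.0
```

apply_moves:
  commands:
    - [0, [0.005, 0, 0], 0]
    - [0, [0.004, 0, 0], 0]
    - [0, [0, 0, 0], 0]

```text
time: 28.95
eef_pos: [0.5826, -0.0323, 0.0975]
eef_rot: [[-0.993, -0.116, 0.001], [-0.116, 0.993, 0.0], [-0.001, -0.0, -1.0]]
wrist_force: [-0.1, 1.8, 0.1]
opening: 0.0614
finger_force: 20.0
```

apply_moves:
  commands:
    - [0, [0.003, 0, 0], 0]
    - [0, [0.003, 0, 0], 0]
    - [0, [0, 0, 0], 0]

```text
time: 29.32
eef_pos: [0.5807, -0.0326, 0.0977]
eef_rot: [[-0.993, -0.116, 0.003], [-0.116, 0.993, -0.0], [-0.003, -0.0, -1.0]]
wrist_force: [5.7, 1.8, -1.4]
opening: 0.0612
finger_force: 20.0
```

```bash
python3 -c "
from s import *
rel()"
```

```text
t 29.32 xs -66.0 ys -30.6 z 0.0977 yaw 0.1163 F [ 5.7  1.8 -1.4] T [ 0.4  -0.79  0.01] 0.0612
```

Pulling back meets 5.7 N after about 2 mm, and the keeper's upward push on the roll is gone, so it has snapped up behind the roll. I'll push back lightly, release and lift away.

apply_moves:
  commands:
    - [0, [-0.006, 0, 0], 0]
    - [0, [0, 0, 0.001], 0]
    - [0, [0, 0, 0], 0]
  grip_force: 5

```text
time: 29.7
eef_pos: [0.5818, -0.0323, 0.0973]
eef_rot: [[-0.993, -0.116, -0.001], [-0.116, 0.993, 0.0], [0.001, 0.0, -1.0]]
wrist_force: [-2.4, 2.1, 2.9]
opening: 0.0616
finger_force: 5.0
```

```bash
python3 -c "
from s import *
rel()"
```

```text
t 29.7 xs -64.9 ys -30.3 z 0.0973 yaw 0.1166 F [-2.4  2.1  2.9] T [0.45 0.37 0.02] 0.0616
```

apply_moves:
  commands:
    - [0.4, [0, 0, 0], 0]
    - [0.6, [0, 0, 0], 0]
    - [0.8, [0, 0, 0], 0]
    - [1, [0, 0, 0], 0]
    - [1, [0, 0, 0], 0]
    - [1, [0, 0, 0], 0]
    - [1, [0, 0, -0.02], 0]
    - [1, [0, 0, -0.04], 0]
    - [1, [0, 0, -0.06], 0]
    - [1, [0, 0, -0.08], 0]
    - [1, [0, 0, -0.1], 0]
    - [1, [0, 0, -0.1], 0]
    - [1, [0.05, 0, -0.02], 0]
    - [1, [0.1, 0, 0], 0]
    - [1, [0.1, 0, 0], 0]
    - [1, [0, 0, 0], 0]

```text
time: 31.7
eef_pos: [0.4818, -0.0441, 0.2667]
eef_rot: [[-0.993, -0.115, 0.003], [-0.115, 0.993, -0.001], [-0.003, -0.001, -1.0]]
wrist_force: [0.3, 1.6, 0.5]
opening: 0.0939
finger_force: 0.0
```

Run:
```python
from s import *
s=rel(); im=cams.capture('wrist'); cv2.imwrite('pics/w10.png',im); c=cam('wrist',s)
hsv=cv2.cvtColor(cv2.GaussianBlur(im,(3,3),0),cv2.COLOR_BGR2HSV)
m=cv2.inRange(hsv,(24,17,60),(40,70,255)); m=cv2.morphologyEx(m,cv2.MORPH_OPEN,np.ones((3,3)))
O=np.array([.6427,.0054]);ex=np.array([np.cos(.116),np.sin(.116)]);ey=np.array([-ex[1],ex[0]])
for q in cv2.findContours(m,0,2)[0]:
    if cv2.contourArea(q)>300:
        b=cv2.boundingRect(q); r=cv2.minAreaRect(q); print(b,r)
        for v in(b[1],b[1]+b[3]-1):
            p=onz(c,b[0]+b[2]/2,v,.18)[:2]-O; print((p@ex*1e3).round(1),(p@ey*1e3).round(1))
# peg columns ahead of the roll
P=lambda xs,z=.15: proj(c,np.r_[O+xs*ex-.0285*ey,z])
g=cv2.cvtColor(im,cv2.COLOR_BGR2GRAY)
for xs in(-.118,-.110,-.10,-.095,-.09):
    u,v=P(xs).astype(int); k=np.flatnonzero(g[v,u-25:u+25]>150)+u-25; print(xs,(u,v),g[v,u-24:u+25:4],(onz(c,(k[0]+k[-1])/2,v,.15)[:2]-O)@ey*1e3 if len(k) else '')
```

```text
t 31.7 xs -165.6 ys -30.5 z 0.2667 yaw 0.1156 F [0.3 1.6 0.5] T [0.08 0.03 0.05] 0.0939
(230, 255, 55, 50) ((257.0, 279.5), (49.0, 54.0), 90.0)
-96.9 -27.4
-42.5 -27.4
-0.118 (np.int64(256), np.int64(223)) [ 18  20  19  18  19  44 149 132  19  20  18  19  25] 
-0.11 (np.int64(256), np.int64(230)) [ 68  71  74  69  64 139 145 149  74  65  67  69  69] 
-0.1 (np.int64(256), np.int64(239)) [ 69  72  72  65 104 148 150 149 104  74  69  69  70] -28.86006868686401
-0.095 (np.int64(256), np.int64(243)) [ 73  64  51  52 138 155  36  57 154  60  57  56  73] -28.33651814021445
-0.09 (np.int64(256), np.int64(248)) [ 52  56  54  48 136 154 109  90 156  49  64  57  57] -28.338607685888658
```

Run:
```python
from s import *
d=np.load('w5.npy'); s5={'eef_pos':d[:3],'eef_rot':d[3:].reshape(3,3)}
O=np.array([.6427,.0054]);ex=np.array([np.cos(.116),np.sin(.116)]);ey=np.array([-ex[1],ex[0]])
for n,s in(('w5',s5),('w10',st())):
    c=cam('wrist',s); g=cv2.cvtColor(cv2.imread(f'pics/{n}.png'),cv2.COLOR_BGR2GRAY); print(n)
    for xs in range(-112,-74,2):
        u,v=proj(c,np.r_[O+xs/1e3*ex-.0285*ey,.1615]); u=int(round(u));v=int(round(v)); print(xs,v,g[v,u-11:u+12:1])
```

```text
w5
-112 185 [171 171 169 129 106 136 148 151 152 151 152 151 152 152 153 153 155 154
 146 136 125 103  72]
-110 188 [173 172 132 117 133 145 151 155 154 149 150 153 153 150 151 150 154 152
 147 141 133 127 109]
-108 190 [ 44  42  94 128 140 148 153 156 159 156 151 147 151 156 153 151 149 150
 147 143 137 132 122]
-106 192 [ 36  58 115 135 141 148 154 158 161 160 161 155 151 159 159 159 154 153
 153 148 138 127 124]
-104 194 [ 77 108 139 148 141 131 121 101  71  54  58  54  56  56  54  53  65 110
 131 125 137 153 150]
-102 196 [ 75 101 134 158 166 163 168 131  71  38  40  42  44  40  35  37  76 140
 164 162 163 163 154]
-100 199 [ 73  88 127 156 165 164 160 146  86  60  79  89  89  90  87  61  79 140
 163 162 164 162 156]
-98 201 [ 74  83 123 155 163 161 163 157  96  83 112 117 115 114 113  80  61 130
 163 162 160 167 155]
-96 203 [ 74  80 120 151 163 163 165 163 102  84 112 115 113 116 110  82  68 133
 164 163 161 165 160]
-94 205 [ 76 117 151 159 162 163 164 100  80 111 115 112 113 110  84  50 129 164
 162 164 162 156 147]
-92 207 [ 71 109 146 160 163 162 164 109  89 112 116 111 111
[... 2038 characters left out ...]
4 157 157 154 111 103 115 109 104 104 113  92 124 154
 155 158 146 128  90]
-88 254 [ 55  49  42  67 108 140 153 157 112 109 118 109 109 107 115  91 129 154
 161 150 111  62  44]
-86 256 [52 56 54 53 50 48 55 56 56 63 72 68 69 66 68 57 52 57 54 53 49 53 52]
-84 257 [59 57 58 57 54 53 49 52 49 49 52 50 51 51 51 49 48 52 53 51 51 53 56]
-82 259 [59 56 53 54 54 56 54 57 54 58 54 57 54 55 56 59 59 56 58 57 57 59 62]
-80 261 [60 58 61 59 57 61 60 63 58 60 61 61 60 58 64 60 63 63 61 62 60 61 62]
-78 263 [134 113  98  92  87  83  76  74  70  70  68  63  65  65  68  72  76  79
  81  79  84  88 101]
-76 264 [162 156 152 155 153 151 145 140 135 126 119 119 118 123 127 134 139 141
 143 143 149 150 154]
```

The roll's front face sits right at the keeper's free end. The leaf stands up to the face, the peg is straight and the roll hangs by itself, so I'm handing in.

```bash
python3 -c "
from station import manip
print(manip.finish_job())"
```

```text
the job is handed in; nothing more can be done
None
```

The job is handed in: the peg is folded out to its stop and the wide roll hangs on it at the collar. The keeper appears up, judging by a gentle pull back and the last wrist image. No wrist reading during the stand work passed about 15 N, and the narrow roll was not touched.

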